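# Click the scriber's point out on the bench block

### The arm

A 6-joint arm with a two-finger parallel gripper is mounted at the origin on the work surface. World frame = base frame: x ahead of the robot, y to its left, z up, the work surface at z = 0. Lengths are in mm, angles in rad, forces in N, time in s.
With the tool pointing down it reaches from about 275 to 1000 mm from the base axis. Payload 8.4 kg.
Tool frame: the origin (TCP) lies between the finger pads; the fingertips stand r.finger_overhang ahead of it and the grasp point (between the pads) is the TCP (r.finger_overhang is the distance from the TCP to the fingertips, in mm); z points along the fingers, y is the line along which they close (so a half turn about z gives the same grasp; the last joint's range is limited). The gripper opens to 85 mm and grips with 20 to 120 N. Pads are 22 mm wide; open, the fingers measure 114 mm over their backs; the gripper's body (76 mm by 85 mm) begins 54 mm behind the grasp point. The pads swing forward as they close: fully open they stand 13 mm farther back than shut.
Start: joints at [-0.002, 0.353, 1.633, -0, 1.155, -0.002], TCP at [625.002, -0, 250.281] pointing down, gripper open.
Joint ranges: [-2.63, 2.63], [-0.92, 2.1], [0.06, 2.66], [-1.3, 4.44], [0, 2.69], [-3.02, 3.02]. Speed limits (rad/s): [2.22, 2.22, 2.79, 3.14, 3.14, 3.14].

### API

Orientations are given as [roll, pitch, yaw] about the fixed x, y, z axes, in that order (R = Rz(yaw) Ry(pitch) Rx(roll)).
In Python, from rig import r, cams, sign_off gives the robot as it stands.
- The arm moves only by the shell command python3 -m crank 'ROWS' [FORCE]. ROWS is JSON, a list of rows, each a list of 7 numbers: the shift along the tool's x, y, z in m, then the turn, a rotation vector about the tool's x, y, z in rad, then the closure, from 0 (fully open) to 1 (shut). In form: [[dx, dy, dz, ax, ay, az, gripper], ...]. A call has 1 to 5 rows; each row is the pose to reach, as a shift and turn from the pose commanded when the call began, along the tool's axes at that moment; what a row does not reach only later rows make up. A row lasts 1/10 s, in which the tool goes at most 50 mm and 8.59 degrees, less where a joint would pass 70% of its speed; a pose out of reach is approached as far as the arm can. A call with a gripper value outside its range is refused whole. The fingers move at their own pace and stop on an object; FORCE is the grip in N (left out, the last holds). Time passes only in rows, so rows that repeat a pose let the fingers close. It gives the time, the measured TCP pose, the force, the opening and the grip force at its end, in the units of the state.
- r.sense(): the state, without advancing time (a new reading comes with each control period).
- cams.grab_frame(name): name is "scene" or "side" or "wrist"; returns a dict with "image" (400x640x3 uint8, red, green, blue), "fx", "fy", "cx", "cy" (pixels), "position" and "orientation" of the camera in the world. Camera axes: x right, y down, z forward; pixel columns grow to the right and rows downward; lengths in mm; the calibration is good to about 2 mm. A picture is of the moment at which its call begins. There is no depth.
- sign_off(): hands the job in; it is judged then, once.
The state is a dict: "clock": time; "qpos": joint angles; "qvel": joint speeds; "joint_efforts": joint torques, N m; "eef_pos": TCP position; "tcp_rot": TCP orientation; "contact_force": force on the tool from outside, world axes, zero at the start; "wrist_torque": the same for the moment, N m; "opening": opening from 0.0 (shut) to 1.0 (fully open); "grasp_force": force on a finger pad.
Only numpy, scipy, OpenCV 4.12 (cv2) and the standard library are available. Lean on these libraries where they do the work, as an engineer would, in place of code of your own. Each camera call takes 0.05 s, during which the arm holds its last target. There are 200 camera calls.

### The job

Get the push-button scriber ready for marking out: pick it up, push its end button fully home against the steel bench block while holding it clear of the table, so that its point comes out, then lay it down flat on the middle of the pale square soldering board without dropping it. Leave the pin vise, which looks much like it but is shorter and has no button, where it lies.

Things in the scene. Friction and masses are not known exactly. Their poses are not given: they have to be found in the camera images.
- scriber_mid (a point): Centre of the push-button scriber's barrel, half-way up. The scriber lies flat on the table: square aluminium barrel 100 mm long, 16 x 16 mm in section, with dark bands near both ends; mass about 95 g. x axis along the barrel towards the button end; the other end (-x) has a steel conical nose 22 mm long; 142 mm long overall. z is up as it lies. Grip it across the barrel at this point.
- button_end (a point): Centre of the flat outer end face of the scriber's button, on the barrel's centre line, same axes as scriber_mid. It lies 70 mm from scriber_mid along +x with the button out, 60 mm with the button home. The button is a round steel head 13.6 mm in diameter on a thinner stem.
- plunger (a joint): How far the button is pushed in, in m: 0 to 0.0015 at the start (out), 0.010 fully home against a hard stop. It moves stiffly, at about 5 N (a force stop of 10 to 15 N brings it home), has no return spring and stays where it is left. The steel point comes out of the nose by the same distance.
- block: Steel bench block, bolted to the table: plain square block 80 x 80 mm, 60 mm high, with flat upright sides. Origin at the centre of its underside; x and y are square to its sides, z up. Any side will do to push against.
- board: Pale square soldering board with a few stains, fixed to the table: 180 x 180 mm, 14 mm thick. Origin at the centre of its underside (its top is 14 mm above it), x and y square to its sides, z up.
- pinvise_mid (a point): Centre of the barrel of the pin vise, a bystander: banded aluminium barrel like the scriber's but shorter, 80 x 16 x 16 mm, with a closed rounded end (+x) and a thick steel chuck (-x), no button. Lies flat on the table, about 114 mm long overall.
Things that resemble listed ones, but are neither listed nor needed, are in the scene too. Leave any pink look-alike of the part that bears scriber_mid alone.

How it is judged (in metres and radians):
On the way, in this order (a step that is already met when the one before it is completed fails the run):
1. the scriber is lifted clear of the table with its button still out (height (world z) of scriber_mid above 0.022 m and value of joint plunger below 0.006 m), for 0.1 s.
2. held clear of the table, its button is pushed home against the steel block (height (world z) of scriber_mid above 0.018 m and value of joint plunger above 0.0075 m and contact force between scriber and block above 1 N), for 0.02 s.
3. still in the gripper, it is brought down onto the soldering board (within about 14 mm of lying on it) (horizontal distance between scriber_mid and board below 0.05 m and z of scriber_mid in the frame of board below 0.036 m and contact force between the fingers and scriber above 0.5 N), for 0.04 s.
At the end, for the whole second after the job is handed in: The scriber lies flat (within 10 degrees) and at rest on the soldering board, the centre of its barrel within 50 mm of the board's centre, its button still at least 7.5 mm in of 10; the pin vise has not been moved more than 30 mm (horizontal distance between scriber_mid and board below 0.05 m and z of scriber_mid in the frame of board between 0.016 and 0.028 m and angle between scriber_mid's own x axis and vertical above 1.4 rad and value of joint plunger above 0.0075 m and linear speed of scriber below 0.02 m/s); the robot touches nothing.
It fails at once if the pin vise is moved more than 30 mm (distance of pinvise_mid from where it was at the start of the episode above 0.03 m).
It also fails if it takes over 51 s, if anything falls off the work surface, if the arm or the gripper's body presses on something with over 40 N, if the wrist force passes 120 N, or if a joint passes its speed limit or range.

## Working session

There is one attempt and no reset: what is moved stays moved. The work goes in short steps, Python scripts to look and compute and a shell command to move; the robot and the scene stay as the last step left them, time stands still between calls to the robot, and variables do not carry over. Pictures are saved under pics/ and viewed, at most 10 in all, crops included, and the job is handed in when it is done.

```bash
ls; mkdir -p pics; python3 - <<'E'
from rig import r,cams
import cv2,json
for n in ["scene","side"]:
    f=cams.grab_frame(n); im=f.pop("image"); cv2.imwrite(f"pics/{n}0.png",im[:,:,::-1]); print(n,f)
print(r.sense(), r.finger_overhang)
E
```

```text
pics
scene {'fx': 443.0813574394463, 'fy': 443.0813574394463, 'cx': 320.4637496268173, 'cy': 204.4288431271257, 'position': array([1167.37564547,  416.22915525,  878.74247011]), 'orientation': array([-2.39378267,  0.01326894,  2.10823463])}
side {'fx': 380.0600645865222, 'fy': 380.0600645865222, 'cx': 318.4908757585826, 'cy': 196.90685592387325, 'position': array([218.20820112, 439.51550901, 643.40725613]), 'orientation': array([-2.45051438,  0.01570169, -2.59109948])}
{'clock': 0.1, 'qpos': array([-2.38655367e-03,  3.53582353e-01,  1.63405790e+00,  4.11280598e-05,
        1.15522700e+00, -2.39946196e-03]), 'qvel': array([-5.33229266e-04,  5.58247345e-05, -2.20807094e-03,  5.14486530e-04,
       -1.48221047e-03, -8.82004685e-04]), 'joint_efforts': array([ 4.27485766e-04, -6.06356549e+01, -3.42817569e+01, -7.40920814e-05,
        3.91241178e-03, -4.99377973e-05]), 'eef_pos': array([6.24588438e+02, 2.15676691e-02, 2.49635384e+02]), 'tcp_rot': array([-3.14031815e+00, -4.06645552e-05,  1.57079258e+00]), 'contact_force': array([ 0.11783682,  0.49413225, -1.04471503]), 'wrist_torque': array([-0.01016692, -0.00603273,  0.06062464]), 'grasp_force': 0.0, 'opening': 1.0016896070332117} 19.0
```

View pics/scene0.png

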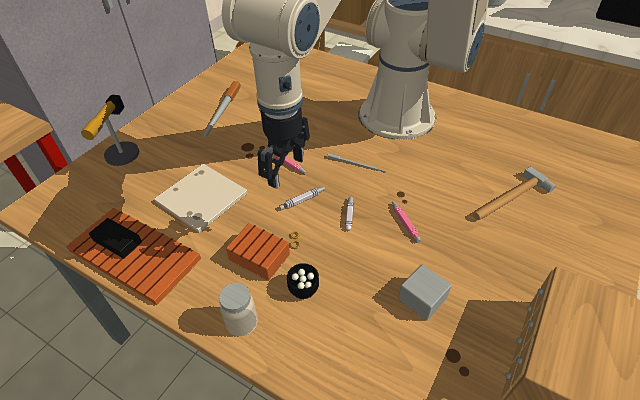

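The scene image shows two banded aluminium tools, at (301,198) and (348,213), and pink look-alikes at (405,221) and (290,163). The board is at (200,196) and the grey block at (425,290). The tool at (301,198) looks longer, so I expect it's the scriber. I'll confirm with an enlarged crop.

```bash
python3 - <<'E'
import cv2,numpy as np
a=cv2.imread("pics/scene0.png")
A=cv2.resize(a[175:245,265:375],None,fx=7,fy=7,interpolation=cv2.INTER_CUBIC)
cv2.imwrite("pics/crop1.png",A)
B=cv2.resize(a[255:330,385:465],None,fx=5,fy=5,interpolation=cv2.INTER_CUBIC)
C=cv2.resize(a[157:240,147:252],None,fx=3.8,fy=3.8,interpolation=cv2.INTER_CUBIC)
D=np.zeros((400,800,3),np.uint8);D[:375,:400]=B;D[:C.shape[0],400:400+C.shape[1]]=C[:,:400]
cv2.imwrite("pics/crop2.png",D)
E
```

```text
(no output)
```

View pics/crop1.png

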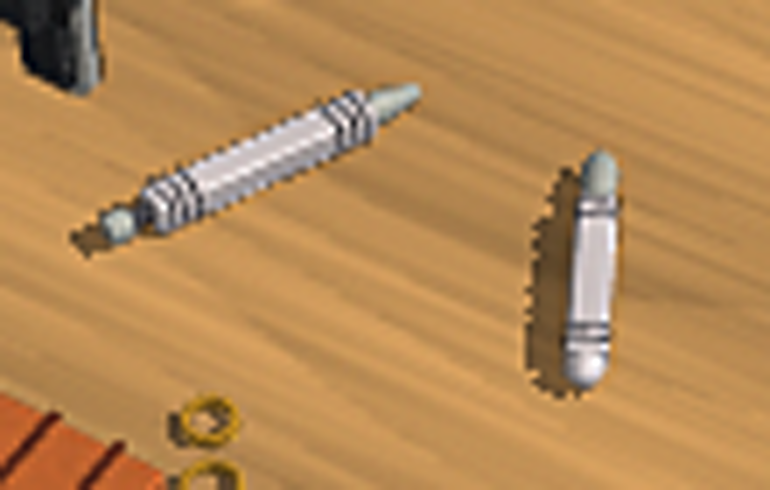

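View pics/crop2.png

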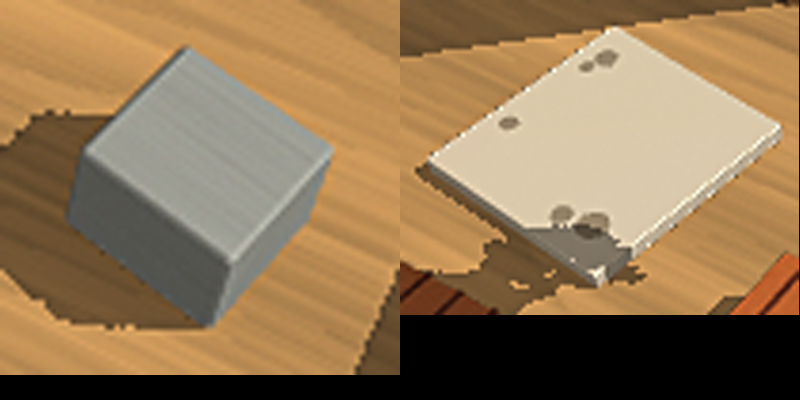

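View pics/side0.png

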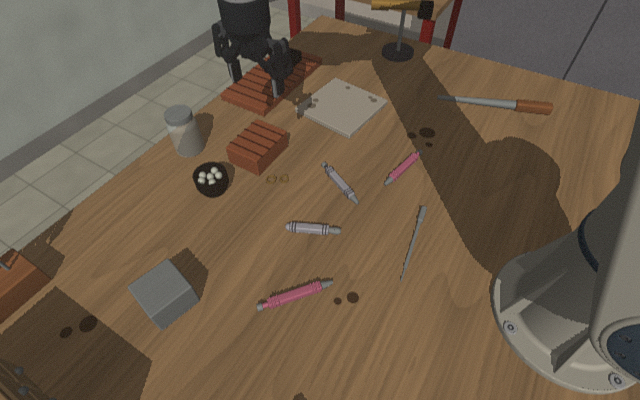

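Confirmed: the tool at (301,198) has the bead-like button at (282,207) and a slim cone tip at (325,188), so it's the scriber. The one at (348,213) is shorter, with a rounded closed end and a thick chuck, so it's the pin vise.

```bash
cat > h.py <<'E'
import numpy as np
from scipy.spatial.transform import Rotation as R
def ray(f,uv,z):
    Rm=R.from_euler('xyz',f['orientation']).as_matrix(); p=np.array(f['position'])
    d=Rm@np.array([(uv[0]-f['cx'])/f['fx'],(uv[1]-f['cy'])/f['fy'],1]); return p+d*(z-p[2])/d[2]
E
python3 - <<'E'
from h import *
np.set_printoptions(precision=1,suppress=True)
S=dict(fx=443.08,fy=443.08,cx=320.46,cy=204.43,position=[1167.376,416.229,878.742],orientation=[-2.39378267,0.01326894,2.10823463])
D=dict(fx=380.06,fy=380.06,cx=318.49,cy=196.91,position=[218.208,439.516,643.407],orientation=[-2.45051438,0.01570169,-2.59109948])
P=lambda f,l,z:np.array([ray(f,p,z) for p in l])
def ax(v): return np.degrees(np.arctan2(v[1],v[0]))
for n,b,t in (("scene",(281.6,207),(324.5,187.6)),("side",(324,164),(356,202))):
    q=P(S if n=="scene" else D,[b,t],8); v=q[0]-q[1]; print(n,q,np.linalg.norm(v),ax(v))
q=P(S,[(348.5,229),(350.5,198)],8);print("vise",q)
q=P(D,[(287,227),(340,231)],8);print("vise",q)
q=P(S,[(422.4,264.4),(451.6,285.4),(431.2,307.8),(401.8,285)],60);print("block",q,q.mean(0),[ax(q[i]-q[i-1]) for i in range(4)])
q=P(D,[(165,261),(196,291),(160,325-21),(129,291)],60);print("blockside",q,q.mean(0))
q=P(S,[(203.6,164.4),(247.5,190.4),(199.6,228),(154.9,198.6)],14);print("board",q,q.mean(0),[ax(q[i]-q[i-1]) for i in range(4)])
E
```

```text
scene [[539.5 -92.2   8. ]
 [419.1 -30.1   8. ]] 135.53587696391983 -27.261101398136393
side [[542.8 -94.9   8. ]
 [425.3 -32.3   8. ]] 133.1787687022045 -28.017434977088435
vise [[517.   98.3   8. ]
 [418.1  51.2   8. ]]
vise [[515.2  97.5   8. ]
 [417.7  50.6   8. ]]
block [[563.3 308.4  60. ]
 [583.  382.9  60. ]
 [655.9 365.   60. ]
 [635.8 290.5  60. ]] [609.5 336.7  60. ] [np.float64(166.16308038593655), np.float64(75.167601455156), np.float64(-13.800824421388521), np.float64(-105.09966678315261)]
blockside [[634.1 296.3  60. ]
 [547.3 310.3  60. ]
 [581.7 357.7  60. ]
 [643.5 368.4  60. ]] [601.6 333.2  60. ]
board [[ 518.4 -381.3   14. ]
 [ 539.6 -204.9   14. ]
 [ 709.1 -228.9   14. ]
 [ 690.9 -404.1   14. ]] [ 614.5 -304.8   14. ] [np.float64(172.46895187726622), np.float64(83.12502659834144), np.float64(-8.060285502438761), np.float64(-95.90798709646296)]
```

```bash
python3 -m crank '[[-0.062,-0.143,0.10,0,0,-0.7,0],[-0.062,-0.143,0.10,0,0,-0.7,0],[-0.062,-0.143,0.10,0,0,-0.7,0],[-0.062,-0.143,0.10,0,0,-0.7,0],[-0.062,-0.143,0.10,0,0,-0.7,0]]' 60; python3 -m crank '[[0,0,0,0,0,-0.389,0],[0,0,0,0,0,-0.389,0],[0,0,0,0,0,-0.389,0],[0,0,0,0,0,-0.389,0]]'
python3 - <<'E'
from rig import r,cams
import cv2
f=cams.grab_frame("wrist"); im=f.pop("image"); cv2.imwrite("pics/w1.png",im[:,:,::-1]); print(f)
s=r.sense();print(s['eef_pos'],s['tcp_rot'],s['qpos'],s['clock'])
E
```

```text
clock: 0.6
eef_pos: [475.9, -62.6, 147.3]
tcp_rot: [-3.136, -0.006, 2.275]
contact_force: [0.4, 0.7, 0.0]
opening: 1.001
grasp_force: 0.0
clock: 1.0
eef_pos: [481.8, -62.0, 150.1]
tcp_rot: [-3.141, -0.0, 2.661]
contact_force: [0.3, -0.3, 0.3]
opening: 1.002
grasp_force: 0.0
{'fx': 342.2798445646114, 'fy': 342.2798445646114, 'cx': 319.454822033064, 'cy': 200.67193314288102, 'position': array([417.45786382, -29.07982315, 274.32040993]), 'orientation': array([ 2.85131991e+00, -2.36382749e-04,  1.08987273e+00])}
[481.83044819 -61.98676277 150.1028064 ] [-3.14145873e+00 -4.12378256e-04  2.65764439e+00] [-1.31044655e-01  2.68513004e-01  2.01637466e+00  2.23050396e-05
  8.57138243e-01 -1.21790735e+00] 1.05
```

View pics/w1.png

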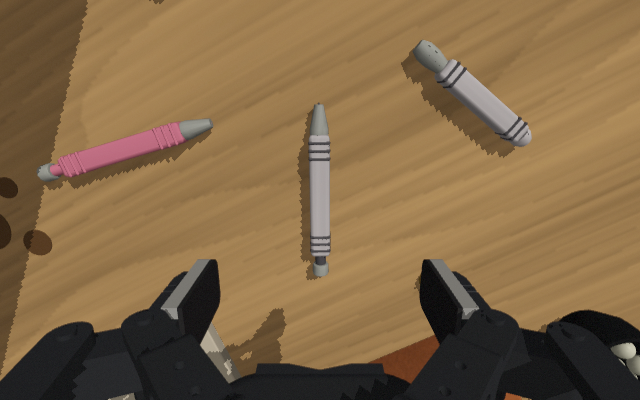

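The wrist view shows the scriber centred between the fingers: nose tip at (319,104), barrel from (319.5,136) to (320.5,255), button end at (321,275). The pin vise, at upper right, is well clear.

```bash
python3 - <<'E'
from h import *
np.set_printoptions(precision=1,suppress=True)
f=dict(fx=342.28,fy=342.28,cx=319.455,cy=200.672,position=[417.458,-29.08,274.32],orientation=[2.85131991,-2.36e-4,1.08987])
for a,b,z in (((319.5,136),(320.5,255),16),((319,104),(321,275),8)):
    A=ray(f,a,z);B=ray(f,b,z);v=B-A;print(A,B,(A+B)/2,np.linalg.norm(v),np.degrees(np.arctan2(v[1],v[0])), B-70*v/np.linalg.norm(v),A+72*v/np.linalg.norm(v))
E
```

```text
[441.3 -41.4  16. ] [527.9 -85.6  16. ] [484.6 -63.5  16. ] 97.2095125737685 -27.065532257804065 [465.5 -53.8  16. ] [505.4 -74.2  16. ]
[420.9 -31.2   8. ] [548.4 -95.8   8. ] [484.6 -63.5   8. ] 142.92823273639863 -26.880616651418805 [485.9 -64.1   8. ] [485.1 -63.7   8. ]
```

```bash
python3 -m crank '[[-0.0035,0,0.04,0,0,-0.012,0],[-0.0035,0,0.08,0,0,-0.012,0],[-0.0035,0,0.11,0,0,-0.012,0],[-0.0035,0,0.128,0,0,-0.012,0],[-0.0035,0,0.128,0,0,-0.012,0]]' 60; python3 -m crank '[[0,0,0,0,0,0,1],[0,0,0,0,0,0,1],[0,0,0,0,0,0,1],[0,0,0,0,0,0,1],[0,0,0,0,0,0,1]]' 60
```

```text
clock: 1.55
eef_pos: [483.3, -63.4, 20.1]
tcp_rot: [-3.14, -0.004, 2.669]
contact_force: [-0.1, 0.2, 0.7]
opening: 0.997
grasp_force: 0.0
clock: 2.05
eef_pos: [485.6, -63.7, 23.1]
tcp_rot: [3.141, 0.001, 2.672]
contact_force: [-3.8, 0.9, 15.0]
opening: 0.166
grasp_force: 58.5
```

```bash
python3 -m crank '[[0,0,-0.02,0,0,0,1],[0,0,-0.05,0,0,0,1],[0,0,-0.08,0,0,0,1],[0,0,-0.1,0,0,0,1],[0,0,-0.1,0,0,0,1]]' 60; python3 -m crank '[[0.02,0.038,0,0,0,-0.05,1],[0.04,0.077,0,0,0,-0.1,1],[0.06,0.116,0,0,0,-0.15,1],[0.08,0.155,0,0,0,-0.2,1],[0.1,0.193,0,0,0,-0.2,1]]'
python3 - <<'E'
from rig import r
s=r.sense();print(s['eef_pos'],s['tcp_rot'],s['qpos'],s['contact_force'])
E
```

```text
clock: 2.55
eef_pos: [486.8, -63.8, 125.0]
tcp_rot: [3.14, 0.005, 2.672]
contact_force: [0.7, -0.2, -1.5]
opening: 0.164
grasp_force: 59.7
clock: 3.05
eef_pos: [482.5, 155.4, 121.4]
tcp_rot: [-3.141, -0.001, 2.873]
contact_force: [0.6, 0.0, -1.0]
opening: 0.162
grasp_force: 59.7
[482.54631201 155.3518725  121.35303562] [-3.14105157e+00 -7.65581897e-04  2.87340874e+00] [ 3.08527577e-01  3.42248804e-01  1.99220942e+00 -4.99640861e-05
  8.08071226e-01 -9.94050503e-01] [ 0.58901386  0.00294148 -0.98984937]
```

```bash
python3 -m crank '[[0.011,0.04,0,0,0,-0.016,1],[0.023,0.082,0,0,0,-0.016,1],[0.034,0.124,0,0,0,-0.016,1],[0.046,0.166,0,0,0,-0.016,1],[0.0565,0.2065,0.01,0,0,-0.016,1]]'; python3 -m crank '[[0,0,0.02,0,0,0,1],[0,0,0.04,0,0,0,1],[0,0,0.055,0,0,0,1],[0,0,0.055,0,0,0,1]]'
python3 - <<'E'
from rig import r,cams
import cv2,numpy as np
f=cams.grab_frame("wrist"); im=f.pop("image");print(f)
g=cams.grab_frame("scene")["image"]
a=cv2.resize(g[220:335,375:500],None,fx=4,fy=4,interpolation=cv2.INTER_CUBIC)
D=np.zeros((460,800,3),np.uint8);D[:,:400]=a[:,:400];D[:400,400:]=im[:,120:520]
D=D[:,:,::-1];cv2.imwrite("pics/b1.png",D)
s=r.sense();print(s['eef_pos'],s['tcp_rot'],s['contact_force'],s['clock'])
E
```

```text
clock: 3.55
eef_pos: [483.7, 370.0, 112.0]
tcp_rot: [3.141, 0.001, 2.888]
contact_force: [0.5, -0.2, -0.1]
opening: 0.166
grasp_force: 59.7
clock: 3.95
eef_pos: [482.2, 366.5, 54.4]
tcp_rot: [-3.138, -0.003, 2.888]
contact_force: [-0.1, -0.6, -0.7]
opening: 0.166
grasp_force: 59.7
{'fx': 342.2798445646114, 'fy': 342.2798445646114, 'cx': 319.454822033064, 'cy': 200.67193314288102, 'position': array([412.35970984, 384.32028617, 178.77124027]), 'orientation': array([2.85385393, 0.00340675, 1.31660261])}
[483.79323104 367.40031496  56.90086821] [-3.14078777e+00 -6.36537427e-04  2.88732582e+00] [ 0.15445612  0.14936232 -0.76214029] 4.05
```

View pics/b1.png

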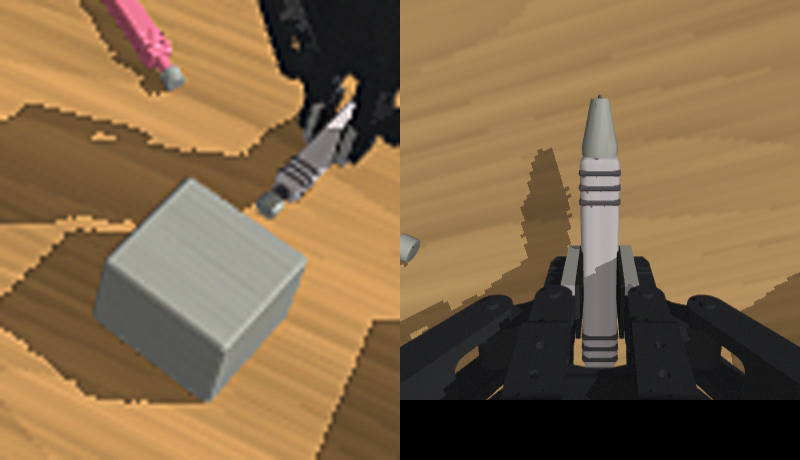

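The scriber is straight in the jaws, with the button about 20 mm from the block face and facing its middle (scene about (442,272)). Now I'll push.

```bash
python3 -m crank '[[-0.008,0,0,0,0,0,1],[-0.014,0,0,0,0,0,1],[-0.014,0,0,0,0,0,1]]' 80; python3 -m crank '[[-0.002,0,0,0,0,0,1],[-0.004,0,0,0,0,0,1],[-0.006,0,0,0,0,0,1],[-0.008,0,0,0,0,0,1]]';python3 -m crank '[[-0.001,0,0,0,0,0,1],[-0.002,0,0,0,0,0,1],[-0.003,0,0,0,0,0,1]]'
```

```text
clock: 4.35
eef_pos: [499.2, 364.4, 58.3]
tcp_rot: [3.14, 0.002, 2.887]
contact_force: [-0.1, 0.7, -1.2]
opening: 0.155
grasp_force: 83.3
clock: 4.75
eef_pos: [504.6, 362.3, 57.2]
tcp_rot: [-3.141, -0.001, 2.888]
contact_force: [-4.2, 1.9, 0.0]
opening: 0.158
grasp_force: 83.5
clock: 5.05
eef_pos: [507.3, 361.6, 57.1]
tcp_rot: [-3.141, -0.001, 2.888]
contact_force: [-4.4, 1.8, -0.2]
opening: 0.156
grasp_force: 83.6
```

Contact has been made and the button is sliding at about 5 N. I'll continue until the stop.

```bash
python3 -m crank '[[-0.001,0,0,0,0,0,1],[-0.002,0,0,0,0,0,1],[-0.003,0,0,0,0,0,1]]'; python3 -m crank '[[-0.001,0,0,0,0,0,1],[-0.002,0,0,0,0,0,1]]'
```

```text
clock: 5.35
eef_pos: [510.1, 360.9, 57.1]
tcp_rot: [-3.141, -0.001, 2.888]
contact_force: [-4.7, 2.5, 0.1]
opening: 0.154
grasp_force: 83.6
clock: 5.55
eef_pos: [512.1, 360.3, 57.1]
tcp_rot: [-3.141, -0.001, 2.888]
contact_force: [-5.3, 2.2, 0.3]
opening: 0.16
grasp_force: 83.6
```

```bash
python3 -m crank '[[-0.001,0,0,0,0,0,1],[-0.002,0,0,0,0,0,1]]'; python3 -m crank '[[-0.001,0,0,0,0,0,1],[-0.001,0,0,0,0,0,1]]'
```

```text
clock: 5.75
eef_pos: [512.4, 360.0, 56.8]
tcp_rot: [-3.14, -0.004, 2.887]
contact_force: [-13.7, 6.6, 3.0]
opening: 0.157
grasp_force: 83.9
clock: 5.95
eef_pos: [512.4, 359.9, 56.7]
tcp_rot: [-3.139, -0.006, 2.888]
contact_force: [-15.6, 7.1, 4.3]
opening: 0.16
grasp_force: 84.0
```

The force has risen to about 17 N at the hard stop, so the button is home. I'll back off, lift and check.

```bash
python3 -m crank '[[0.01,0,0,0,0,0,1],[0.04,0,0,0,0,0,1],[0.05,0,-0.03,0,0,0,1],[0.05,0,-0.07,0,0,0,1],[0.05,0,-0.08,0,0,0,1]]'
python3 - <<'E'
from rig import r,cams
import cv2,numpy as np
im=cams.grab_frame("wrist")["image"][60:400,170:470]
g=cams.grab_frame("scene")["image"]
a=cv2.resize(g[180:300,380:520],None,fx=3.5,fy=3.5,interpolation=cv2.INTER_CUBIC)
D=np.zeros((420,800,3),np.uint8);D[:,:490]=a;D[:340,495:795]=im
cv2.imwrite("pics/b2.png",D[:,:,::-1])
s=r.sense();print(s['eef_pos'],s['tcp_rot'],s['contact_force'],s['clock'],s['qpos'])
E
```

```text
clock: 6.45
eef_pos: [469.0, 373.7, 141.2]
tcp_rot: [3.137, 0.004, 2.889]
contact_force: [1.5, 1.5, -1.3]
opening: 0.16
grasp_force: 83.4
[468.66855642 372.98666642 139.27982761] [3.13815828e+00 3.01140411e-03 2.88797860e+00] [-0.16990313  0.39897554 -1.4296737 ] 6.55 [ 6.69875818e-01  4.35640437e-01  1.78612939e+00 -4.17739596e-04
  9.15267233e-01 -6.47057739e-01]
```

View pics/b2.png

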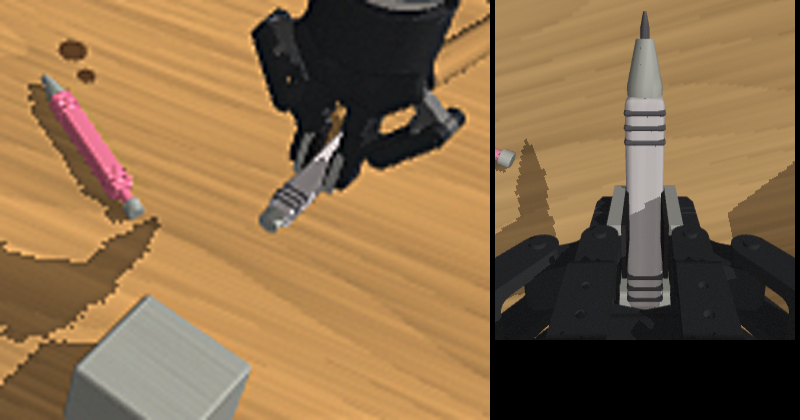

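The steel point is out at the nose (wrist crop (645,25)), the button is in, and the scriber hasn't slipped in the grip. Next is the carry to the board.

```bash
for i in 1; do :; done; python3 -m crank '[[-0.02,-0.04,0,0,0,0,1],[-0.041,-0.082,0,0,0,0,1],[-0.062,-0.124,0,0,0,0,1],[-0.083,-0.166,0,0,0,0,1],[-0.104,-0.207,0,0,0,0,1]]'; python3 -m crank '[[-0.02,-0.04,0,0,0,0,1],[-0.041,-0.082,0,0,0,0,1],[-0.062,-0.124,0,0,0,0,1],[-0.083,-0.166,0,0,0,0,1],[-0.104,-0.207,0,0,0,0,1]]'; python3 -m crank '[[-0.02,-0.04,0,0,0,0,1],[-0.041,-0.082,0,0,0,0,1],[-0.062,-0.124,0,0,0,0,1],[-0.083,-0.166,0,0,0,0,1],[-0.104,-0.207,0,0,0,0,1]]'; python3 -m crank '[[0,0,0,0,0,0,1],[0,0,0,0,0,0,1]]'
```

```text
clock: 7.05
eef_pos: [515.4, 143.3, 135.6]
tcp_rot: [-3.14, -0.002, 2.888]
contact_force: [1.6, 0.6, -1.2]
opening: 0.158
grasp_force: 83.4
clock: 7.55
eef_pos: [564.0, -83.1, 135.5]
tcp_rot: [-3.141, -0.002, 2.887]
contact_force: [0.7, 0.7, -0.6]
opening: 0.157
grasp_force: 83.4
clock: 8.05
eef_pos: [612.6, -309.4, 135.0]
tcp_rot: [3.141, -0.002, 2.887]
contact_force: [0.8, 1.3, -0.4]
opening: 0.158
grasp_force: 83.4
clock: 8.25
eef_pos: [612.3, -308.1, 134.9]
tcp_rot: [3.141, -0.003, 2.885]
contact_force: [-0.9, 0.5, -0.5]
opening: 0.16
grasp_force: 83.4
```

```bash
python3 -m crank '[[0,0.003,0.03,0,0,0,1],[0,0.003,0.06,0,0,0,1],[0,0.003,0.08,0,0,0,1],[0,0.003,0.09,0,0,0,1],[0,0.003,0.093,0,0,0,1]]'; python3 -m crank '[[0,0,0.001,0,0,0,1],[0,0,0.002,0,0,0,1],[0,0,0.002,0,0,0,1]]'; python3 -m crank '[[0,0,0.001,0,0,0,1],[0,0,0.001,0,0,0,1]]'
```

```text
clock: 8.75
eef_pos: [613.3, -302.9, 42.6]
tcp_rot: [3.141, -0.003, 2.889]
contact_force: [0.4, -0.4, -1.4]
opening: 0.157
grasp_force: 83.4
clock: 9.05
eef_pos: [614.9, -304.7, 43.3]
tcp_rot: [-3.141, 0.002, 2.888]
contact_force: [-0.3, 0.2, -1.4]
opening: 0.157
grasp_force: 83.4
clock: 9.25
eef_pos: [614.4, -304.6, 41.7]
tcp_rot: [-3.141, 0.001, 2.888]
contact_force: [0.5, 0.2, -1.8]
opening: 0.155
grasp_force: 83.4
```

```bash
python3 -m crank '[[0,0,0.001,0,0,0,1],[0,0,0.002,0,0,0,1],[0,0,0.002,0,0,0,1]]'; python3 -m crank '[[0,0,0.001,0,0,0,1],[0,0,0.0015,0,0,0,1],[0,0,0.0015,0,0,0,1]]'
```

```text
clock: 9.55
eef_pos: [614.1, -304.4, 39.1]
tcp_rot: [3.142, -0.0, 2.888]
contact_force: [0.1, 0.5, -0.7]
opening: 0.158
grasp_force: 83.4
clock: 9.85
eef_pos: [614.2, -304.4, 37.6]
tcp_rot: [3.142, -0.0, 2.888]
contact_force: [0.1, 0.8, -0.8]
opening: 0.155
grasp_force: 83.4
```

```bash
python3 -m crank '[[0,0,0.0005,0,0,0,1],[0,0,0.001,0,0,0,1],[0,0,0.001,0,0,0,1]]'
```

```text
clock: 10.15
eef_pos: [614.3, -304.4, 37.4]
tcp_rot: [-3.142, 0.0, 2.888]
contact_force: [-1.7, 1.6, 4.8]
opening: 0.159
grasp_force: 84.2
```

The board is pressing back with about 6 N, so the scriber is resting on it. I'll release and retreat.

```bash
python3 -m crank '[[0,0,0,0,0,0,0.8],[0,0,0,0,0,0,0.5],[0,0,0,0,0,0,0],[0,0,0,0,0,0,0],[0,0,0,0,0,0,0]]' 20; python3 -m crank '[[0,0,-0.01,0,0,0,0],[0,0,-0.04,0,0,0,0],[0,0,-0.08,0,0,0,0],[0,0,-0.12,0,0,0,0],[0,0,-0.15,0,0,0,0]]'; python3 -m crank '[[0.05,0,0,0,0,0,0],[0.1,0,0,0,0,0,0],[0.1,0,0,0,0,0,0]]'
python3 - <<'E'
from rig import cams
import cv2,numpy as np
D=np.zeros((400,800,3),np.uint8)
D[:,:400]=cams.grab_frame("wrist")["image"][:,120:520]
D[:320,400:]=cv2.resize(cams.grab_frame("scene")["image"][145:245,140:265],(400,320))
cv2.imwrite("pics/end.png",D[:,:,::-1])
E
```

```text
clock: 10.65
eef_pos: [614.3, -304.4, 36.7]
tcp_rot: [3.142, -0.0, 2.888]
contact_force: [-0.2, -0.0, -0.4]
opening: 0.868
grasp_force: 0.0
clock: 11.15
eef_pos: [614.9, -304.8, 190.4]
tcp_rot: [-3.141, 0.003, 2.888]
contact_force: [0.5, -0.7, -0.2]
opening: 1.002
grasp_force: 0.0
clock: 11.45
eef_pos: [510.4, -276.6, 186.1]
tcp_rot: [3.14, -0.007, 2.887]
contact_force: [0.6, -0.3, 0.3]
opening: 1.003
grasp_force: 0.0
```

View pics/end.png

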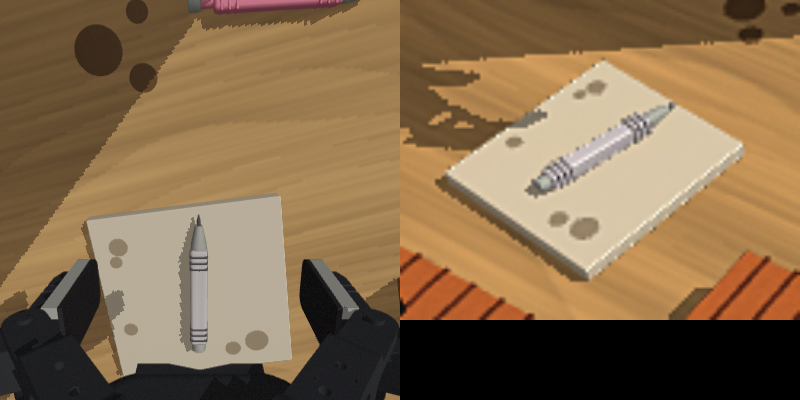

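The scriber lies flat in the middle of the board (right panel, barrel centre about (597,152)), with the point out, the button in and the gripper clear.

```bash
python3 -c "
from rig import sign_off
print(sign_off())"
```

```text
the job is handed in; nothing more can be done
None
```

The scriber is lying flat near the middle of the soldering board with its button home and its point out. The arm stayed clear of the pin vise throughout, and I handed the job in at about 11.5 s; no verdict came back.

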